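# Shut the polishing box and seat its keyed spindle

### The arm

A 6-joint arm with a two-finger parallel gripper is mounted at the origin on the work surface. World frame = base frame: x ahead of the robot, y to its left, z up, the work surface at z = 0. Lengths are in m, angles in rad, forces in N, time in s.
With the tool pointing down it reaches from about 0.3 to 0.875 m from the base axis. Payload 6.4 kg.
Tool frame: the origin (TCP) lies at the centre of the arm's flange, where the gripper is bolted on; the fingertips stand 173 mm ahead of it and the grasp point (between the pads) lies 155 mm ahead of it; y points along the fingers, z is the direction in which the jaws open and shut, and the axes are right-handed (so a half turn about y gives the same grasp; the last joint's range is limited). The gripper opens to 85 mm and grips with 20 to 120 N. Pads are 22 mm wide; open, the fingers measure 114 mm over their backs; the gripper's body (76 mm by 85 mm) begins 54 mm behind the grasp point. The pads swing forward as they close: fully open they stand 13 mm farther back than shut.
Start: joints at [-1.416, 0.181, 1.607, -0, 1.354, -0.206], TCP at [0.203, -0.538, 0.405] pointing down, gripper open.
Joint ranges: [-2.99, 2.99], [-0.89, 2.07], [0.3, 2.58], [-1.14, 4.28], [0, 2.63], [-3.12, 3.12]. Speed limits (rad/s): [2.57, 2.57, 3.01, 3.14, 3.14, 3.14].

### API

Orientations are given as a rotation vector (axis times angle).
In Python, from cell import manip gives the robot as it stands.
- The arm moves only by the shell command python3 -m handwheel 'ROWS'. ROWS is JSON, a list of rows, each an object with "turn": the turn, a rotation vector about the world's x, y, z in rad, a list of three; "dp": the shift along the world's x, y, z in mm, a list of three; "grip": the finger opening in mm, from 0 to 85.4. A call has 1 to 5 rows; each row shifts and turns the commanded pose from where the row before left it; what a row does not reach is not made up. A row lasts 1/8 s, in which the tool goes at most 62.5 mm and 10.7 degrees, less where a joint would pass 70% of its speed; a pose out of reach is approached as far as the arm can. A call with a gripper value outside its range is refused whole. The fingers move at their own pace and stop on an object; the grip force is fixed at half the most. Time passes only in rows, so rows that do not move let the fingers close. It gives the time, the measured TCP pose, the force and the opening at its end, in the units of the state.
- manip.state(): the state, without advancing time (a new reading comes with each control period).
- manip.get_image(name): name is "scene" or "top" or "wrist"; returns a dict with "image" (400x640x3 uint8, blue, green, red), "range_z" (400x640 float32, m along the optical axis (not along the pixel's ray), 0 where there is no reading), "fx", "fy", "cx", "cy" (pixels), "distortion" ([k1, k2, p1, p2, k3] as OpenCV has them; the pictures are not rectified), "origin" and "rotation" of the camera in the world; the wrist camera has in their place "hand_eye" (4x4, takes a point from camera to tool coordinates, whose origin is the TCP and whose axes are the tool frame's). Camera axes: x right, y up, looking along -z (the intrinsics and any distortion apply to the point x, -y, -z); pixel columns grow to the right and rows downward; lengths in m; the calibration is good to about 2 mm. A picture is of the moment at which its call begins: read the wrist's pose just before it.
- manip.sign_off(): hands the job in, once; it reports no verdict.
Trained networks look in a picture, given as the dict that the camera call returned (one of the last four; its "shot" number tells which), for a name from the list of things; names that differ only in an ending like _2 or _b are one class to them, and where a whole thing is asked for, a point or a joint stands for the part that bears it (a point fixed in the world has none). Each returns a list of dicts, best first, with "confidence" (0 to 1); they miss things now and then, are a little off and sometimes report something else, mostly with a low value. They report only what shows in the picture. A call takes as long as a camera call.
- manip.trace(target, picture): "pixels" (400x640 bool, what is visible of it) and "pixel" ([column, row] in pixels, amid what is visible of it).
The state is a dict: "time": time; "qpos": joint angles; "dq": joint speeds; "effort": joint torques, N m; "tool_pos": TCP position; "orientation": TCP orientation; "ft_force": force on the tool from outside, world axes, zero at the start; "wrist_torque": the same for the moment, N m; "finger_gap": finger opening in m.
Only numpy, scipy, OpenCV 4.12 (cv2) and the standard library are available. Lean on these libraries where they do the work, as an engineer would, in place of code of your own. Each camera call takes 0.05 s, during which the arm holds its last target. There are 200 camera calls.

### The job

Close up the stone-polishing box by pushing its loaded tray fully shut. Then take the keyed spindle (square wooden grip) from its rest, put its foot into the hub on top of the box, turn it until the key slips into the keyway, and push it fully home against the spring until its flange sits on the hub. Finish while still gripping the spindle and holding it down, with the tray shut, and leave the other things on the table where they are.

Things in the scene. Friction and masses are not known exactly. Their poses are not given: they have to be found in the camera images.
- polisher: Grey sheet-metal polishing box, fixed to the table, 170 (x) x 200 (y) x 95 mm high. Origin: centre of its underside. Its x axis points from the tray side (front, roughly towards the robot) to the back, z up. On top stands a steel hub, about 48 mm across and 60 mm high, so its rim is 155 mm above the table.
- mouth (a point): Centre of the hub's bore at its top rim, 155 mm above the table; axes of the box. Bore 20 mm across with one keyway slot, 9.5 mm wide, out to 17 mm from the axis, open at the top, as deep as the bore. The hub does not turn, but its angle differs each time: the keyway points along the box's x (away from the robot), give or take 0.5 rad, to be seen from above or felt for.
- spring (a point): Centre of the top of the brass spring plunger as it rests in the hub's bore, 25 mm below the rim (fixed point, axes of the box). It pushes the spindle back up: 4 N when first touched, 12 N with the spindle home (20 mm further down).
- tray (a joint): How far the box's slide-out tray (loaded with stone blanks) is open, m: 0 = shut; it slides out along the box's -x axis, starts 45 to 75 mm open, takes about 2 N to slide and stays where it is left.
- tray_pull (a point): Middle of the outer (robot-side) face of the steel pull on the tray's front: a level bar 100 mm wide (along the box's y), 12 mm high and 24 mm deep, solid up to the tray front, 60 mm above the table. Axes those of the box. Pushing it along the box's +x shuts the tray.
- spindle_grip (a point): Centre of the spindle's square wooden grip, 30 x 30 mm, 50 mm tall (from 10 to 60 mm above the flange underside). The spindle (about 180 to 290 g) stands upright in a wooden rest. Its x axis points towards the key (the grip's faces are square to x and y), z up along the spindle.
- spindle_flange (a point): Centre of the underside of the spindle's round steel flange (52 mm across, 6 mm thick, a small nose on its rim just above the key), 35 mm below the grip's centre, 55 mm above the table in the rest. Home, it lies on the hub's rim. Below it: a steel shaft 17 mm across, with a key 6 mm wide out to 15 mm from the axis along +x, from 6 to 28 mm below the flange underside.
- spindle_foot (a point): Tip of the spindle's shaft, 45 mm below the flange underside; its last 4 mm are tapered. Below the key, 17 mm of plain shaft enter the hub before the key meets its rim.
- rest: Wooden block 70 x 70 x 55 mm, fixed, with a 32 mm square hole in which the spindle stands. Origin: centre of its underside.
- rest2: The same block, in which the punch stands. Origin: centre of its underside.
- punch: Bystander: punch with a ROUND, bulged wooden handle (up to 30 mm across) and no key, standing in the other rest; its top is 66 mm above its flange underside, which is its origin.
- dish: Bystander: small white bowl, 60 mm across, 26 mm high; origin at its underside.
- slab: Bystander: dark stone slab 90 x 50 x 22 mm; origin at its underside.
- mug: Bystander: white mug, 76 mm across, 85 mm high; origin at its underside.
- brush: Bystander: wooden brush lying on the table.
- chisel: Bystander: slim steel tool with a wooden handle lying on the table.
- whetstone: Bystander: grey whetstone 120 x 45 x 25 mm; origin at its underside.
- spindle: The whole spindle; origin at the centre of its flange's underside, x axis towards the key, z up.

How it is judged:
By the outcome, as a careful person would: the job done as asked, in the order asked, and still so for the second after the job is handed in, while the arm keeps its last pose, push and grip.
It also fails if it takes over 64 s, if anything falls off the work surface, if the arm or the gripper's body presses on something with over 40 N, if the wrist force passes 120 N, or if a joint passes its speed limit or range.

## Working session

There is one attempt and no reset: what is moved stays moved. The work goes in short steps, Python scripts to look and compute and a shell command to move; the robot and the scene stay as the last step left them, time stands still between calls to the robot, and variables do not carry over. Pictures are saved under pics/ and viewed, about 8 in all and at most 12, crops included, and the job is handed in when it is done.

```bash
mkdir -p pics; ls; cat > h.py <<'E'
import numpy as np, cv2
from cell import manip
from scipy.spatial.transform import Rotation as R
np.set_printoptions(precision=4,suppress=True)
def cam(im,st=None):
    if 'origin' in im and im['origin'] is not None:
        r=np.array(im['rotation']); 
        if r.shape!=(3,3): r=R.from_rotvec(r).as_matrix()
        return np.array(im['origin']),r
    H=np.array(im['hand_eye']); T=R.from_rotvec(st['orientation']).as_matrix()
    return np.array(st['tool_pos'])+T@H[:3,3], T@H[:3,:3]
def rays(im,px):
    K=np.array([[im['fx'],0,im['cx']],[0,im['fy'],im['cy']],[0,0,1.]])
    u=cv2.undistortPoints(np.array(px,float).reshape(-1,1,2),K,np.array(im['distortion'],float)).reshape(-1,2)
    return np.c_[u[:,0],-u[:,1],-np.ones(len(u))]
def pts(im,mask,st=None):
    r,c=np.nonzero(mask&(im['range_z']>0)); o,M=cam(im,st)
    return o+(rays(im,np.c_[c,r])*im['range_z'][r,c][:,None])@M.T
def atz(im,px,z,st=None):
    o,M=cam(im,st); d=rays(im,px)@M.T
    return o+d*((z-o[2])/d[:,2])[:,None]
def proj(im,P,st=None):
    o,M=cam(im,st); p=(np.atleast_2d(P)-o)@M
    K=np.array([[im['fx'],0,im['cx']],[0,im['fy'],im['cy']],[0,0,1.]])
    return cv2.projectPoints(np.c_[p[:,0],-p[:,1],-p[:,2]],np.zeros(3),np.zeros(3),K,np.array(im['distortion'],float))[0].reshape(-1,2)
E
python3 - <<'E'
from h import *
s=manip.state(); print({k:np.array(v) for k,v in s.items()}); print(R.from_rotvec(s['orientation']).as_matrix())
a=manip.get_image('top'); b=manip.get_image('scene')
cv2.imwrite('pics/top.png',a['image']); cv2.imwrite('pics/scene.png',b['image'])
print(cam(a),cam(b))
for n in ['polisher','tray_pull','tray','spindle_grip','spindle','spindle_flange','rest','punch','mouth','mug','slab']:
  for nm,im in(('top',a),('scene',b)):
    for d in manip.trace(n,im)[:2]:
      P=pts(im,d['pixels']); 
      if len(P): print(n,nm,round(d['confidence'],2),np.array(d['pixel']),d['pixels'].sum(),np.median(P,0),P.min(0),P.max(0))
E
```

```text
pics
{'time': array(0.), 'qpos': array([-1.4163,  0.1816,  1.608 ,  0.    ,  1.3538, -0.2063]), 'dq': array([ 0.0018, -0.0025,  0.0005, -0.0024, -0.0008,  0.0009]), 'effort': array([  0.0005, -44.4866, -35.1341,  -0.0004,   0.009 ,  -0.    ]), 'tool_pos': array([ 0.2029, -0.5377,  0.4038]), 'orientation': array([-0.3692,  2.0266, -2.023 ]), 'ft_force': array([-0.1279, -0.6952,  0.8661]), 'wrist_torque': array([-0.0243, -0.0173,  0.0349]), 'finger_gap': array(0.0853)}
[[-0.9356 -0.0003  0.353 ]
 [-0.353   0.0017 -0.9356]
 [-0.0004 -1.     -0.0017]]
(array([0.3826, 0.0351, 1.5363]), array([[-0.0209,  0.9942, -0.1059],
       [-0.9998, -0.0203,  0.007 ],
       [ 0.0048,  0.106 ,  0.9944]])) (array([ 1.1758, -0.1217,  0.9361]), array([[ 0.2143, -0.7606,  0.6128],
       [ 0.9767,  0.1752, -0.124 ],
       [-0.013 ,  0.6251,  0.7805]]))
polisher top 0.92 [275.7 177. ] 5620 [0.5723 0.1363 0.094 ] [ 0.4406  0.038  -0.0051] [0.7002 0.2528 0.1599]
polisher scene 0.6 [375.1 230.5] 6100 [0.6359 0.1215 0.0922] [ 0.4441  0.035  -0.0042] [0.7042 0.2825 0.1018]
tray_pull top 0.65 [278.6 207.1] 166
[... 2481 characters left out ...]
2 0.0921] [ 0.3955  0.0346 -0.0034] [0.7042 0.2784 0.1565]
mouth scene 0.47 [457.2 176.5] 885 [0.4828 0.407  0.0512] [ 0.3594  0.3714 -0.0063] [0.5149 0.4993 0.0879]
mug top 0.62 [181.2 215.1] 774 [0.474  0.4241 0.0295] [ 0.4186  0.3729 -0.0098] [0.5133 0.4617 0.093 ]
mug scene 0.9 [454.4 177.7] 870 [0.4829 0.4063 0.0517] [ 0.3939  0.3714 -0.0037] [0.5149 0.4739 0.0879]
slab top 0.95 [375.4 127. ] 501 [ 0.7301 -0.1559  0.0221] [ 0.6867 -0.1857  0.001 ] [ 0.7762 -0.1283  0.0321]
slab scene 0.6 [280.6 303.5] 778 [ 0.74   -0.1595  0.0212] [ 0.6872 -0.1882 -0.0038] [ 0.782  -0.1304  0.0276]
slab scene 0.19 [377.8 231.9] 6465 [0.6328 0.1216 0.092 ] [ 0.3834  0.0332 -0.0054] [0.7042 0.2802 0.1565]
```

```bash
python3 - <<'E'
from h import *
a=manip.get_image('top')
s=cv2.resize(a['image'][90:270,140:500],None,fx=2,fy=2,interpolation=cv2.INTER_CUBIC)
cv2.imwrite('pics/topc.png',s)
P=pts(a,np.ones((400,640),bool))
def box(lo,hi): return P[((P>lo)&(P<hi)).all(1)]
t=box([.4,0,.085],[.75,.3,.102]); print('boxtop',cv2.minAreaRect((t[:,:2]*1e3).astype(np.float32)),t[:,2].mean())
t=box([.4,0,.145],[.75,.3,.17]); print('hub',len(t),t.mean(0),cv2.minEnclosingCircle((t[:,:2]*1e3).astype(np.float32)))
t=box([.4,0,.05],[.53,.3,.072]); print('pull',len(t),cv2.minAreaRect((t[:,:2]*1e3).astype(np.float32)),t.min(0),t.max(0))
t=box([.42,-.25,.108],[.52,-.14,.13]); print('grip',len(t),t.mean(0),cv2.minAreaRect((t[:,:2]*1e3).astype(np.float32)))
E
```

```text
boxtop ((581.3060302734375, 138.124755859375), (237.96304321289062, 200.6001739501953), 1.3309588432312012) 0.09553086194267274
hub 211 [0.6218 0.1388 0.1552] ((623.144775390625, 138.70933532714844), 24.5019474029541)
pull 269 ((465.98974609375, 151.1678466796875), (198.87176513671875, 66.19673156738281), 70.72512817382812) [0.4406 0.0464 0.0516] [0.5281 0.2355 0.0717]
grip 125 [ 0.4591 -0.1995  0.1152] ((459.2632751464844, -199.119384765625), (31.31097984313965, 28.19817543029785), 88.59881591796875)
```

View pics/topc.png

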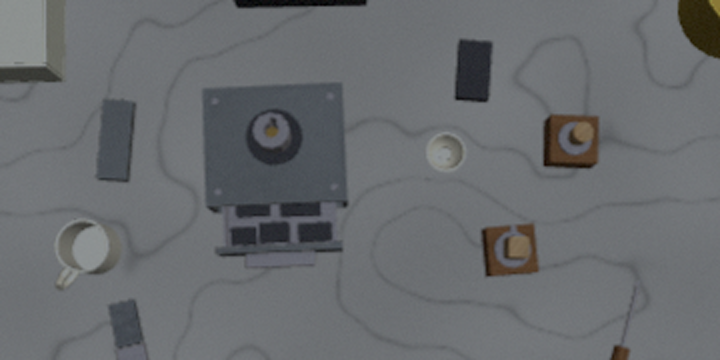

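View pics/scene.png

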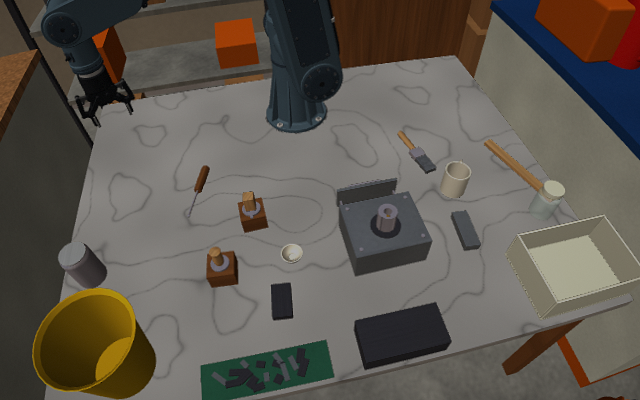

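The top crop shows the box with its hub at crop pixel (270,130) and the open tray's pull at (280,258). The square-grip spindle is in the nearer rest at (515,248), with its nose at (513,230) pointing to +x. The round punch is in the far rest at (580,135). The networks and heights agree with this. I'll move towards the pull now.

```bash
python3 -m handwheel '[{"turn":[0,0,-0.085],"dp":[16,56,0],"grip":0},{"turn":[0,0,-0.085],"dp":[16,56,0],"grip":0},{"turn":[0,0,-0.085],"dp":[16,56,0],"grip":0},{"turn":[0,0,-0.085],"dp":[16,56,0],"grip":0},{"turn":[0,0,0],"dp":[16,56,0],"grip":0}]'
python3 -m handwheel '[{"turn":[0,0,0],"dp":[16,56,0],"grip":0},{"turn":[0,0,0],"dp":[16,56,0],"grip":0},{"turn":[0,0,0],"dp":[16,56,0],"grip":0},{"turn":[0,0,0],"dp":[16,56,0],"grip":0},{"turn":[0,0,0],"dp":[16,56,0],"grip":0}]'
python3 - <<'E'
from h import *
s=manip.state(); print(np.array(s['tool_pos']),R.from_rotvec(s['orientation']).as_matrix())
a=manip.get_image('top')
P=pts(a,np.ones((400,640),bool))
def box(lo,hi): return P[((P>lo)&(P<hi)).all(1)]
t=box([.54,0,.085],[.75,.3,.102])
for ax in (0,1):
  # edges: extreme along other axis in bins
  for f in (np.min,np.max):
    b=np.linspace(.55,.69,15) if ax==0 else np.linspace(.05,.225,18)
    e=[(m.mean()/2*2,f(t[(t[:,ax]>=l)&(t[:,ax]<h),1-ax])) for l,h in zip(b[:-1],b[1:]) for m in [np.array([l,h])]]
    e=np.array(e); print(ax,np.polyfit(e[:,0]-e[:,0].mean(),e[:,1],1))
E
```

```text
time: 1.88
tool_pos: [0.2831, -0.2562, 0.4049]
orientation: [-0.02, 2.211, -2.212]
ft_force: [0.9, 0.3, 0.5]
finger_gap: -0.0003
time: 2.5
tool_pos: [0.3631, 0.024, 0.4053]
orientation: [-0.02, 2.209, -2.211]
ft_force: [1.7, -0.2, -0.6]
finger_gap: 0.0001
[0.3631 0.024  0.4053] [[-0.9998  0.0021  0.0206]
 [-0.0206 -0.0006 -0.9998]
 [-0.0021 -1.      0.0007]]
0 [0.0263 0.04  ]
0 [0.0239 0.2377]
1 [0.0017 0.5411]
1 [-0.0255  0.6983]
```

```bash
python3 -m handwheel '[{"turn":[0,0,0],"dp":[14,55,0],"grip":0},{"turn":[0,0,0],"dp":[13,55,0],"grip":0},{"turn":[0,0,0],"dp":[0,0,-60],"grip":0},{"turn":[0,0,0],"dp":[0,0,-60],"grip":0},{"turn":[0,0,0],"dp":[0,0,-60],"grip":0}]'
python3 -m handwheel '[{"turn":[0,0,0],"dp":[0,0,-5],"grip":0},{"turn":[0,0,0],"dp":[20,0.5,0],"grip":0},{"turn":[0,0,0],"dp":[15,0.4,0],"grip":0},{"turn":[0,0,0],"dp":[15,0.4,0],"grip":0},{"turn":[0,0,0],"dp":[15,0.4,0],"grip":0}]'
```

```text
time: 3.18
tool_pos: [0.39, 0.1324, 0.2235]
orientation: [-0.022, 2.209, -2.209]
ft_force: [0.9, 0.3, -0.3]
finger_gap: 0.0001
time: 3.8
tool_pos: [0.456, 0.1338, 0.2206]
orientation: [-0.022, 2.211, -2.211]
ft_force: [-2.6, -0.1, 2.0]
finger_gap: 0.0001
```

```bash
python3 -m handwheel '[{"turn":[0,0,0],"dp":[8,0.2,0],"grip":0},{"turn":[0,0,0],"dp":[8,0.2,0],"grip":0},{"turn":[0,0,0],"dp":[5,0.1,0],"grip":0}]'
python3 -m handwheel '[{"turn":[0,0,0],"dp":[3,0.1,0],"grip":0},{"turn":[0,0,0],"dp":[3,0.1,0],"grip":0},{"turn":[0,0,0],"dp":[3,0.1,0],"grip":0}]'
```

```text
time: 4.18
tool_pos: [0.4762, 0.1343, 0.2195]
orientation: [-0.024, 2.211, -2.211]
ft_force: [-2.6, -0.2, 2.1]
finger_gap: -0.0
time: 4.55
tool_pos: [0.485, 0.1345, 0.2196]
orientation: [-0.023, 2.211, -2.211]
ft_force: [-3.1, -0.5, -0.3]
finger_gap: 0.0001
```

```bash
python3 -m handwheel '[{"turn":[0,0,0],"dp":[3,0.1,0],"grip":0},{"turn":[0,0,0],"dp":[3,0.1,0],"grip":0},{"turn":[0,0,0],"dp":[2,0.1,0],"grip":0}]'
python3 -m handwheel '[{"turn":[0,0,0],"dp":[2,0,0],"grip":0},{"turn":[0,0,0],"dp":[2,0,0],"grip":0}]'
python3 -m handwheel '[{"turn":[0,0,0],"dp":[2,0,0],"grip":0},{"turn":[0,0,0],"dp":[0,0,0],"grip":0}]'
```

```text
time: 4.92
tool_pos: [0.4909, 0.1349, 0.219]
orientation: [-0.033, 2.214, -2.215]
ft_force: [-17.7, -1.6, 11.8]
finger_gap: -0.0002
time: 5.18
tool_pos: [0.4924, 0.1351, 0.218]
orientation: [-0.043, 2.218, -2.219]
ft_force: [-29.3, -1.4, 20.7]
finger_gap: -0.0002
time: 5.42
tool_pos: [0.493, 0.1352, 0.2176]
orientation: [-0.048, 2.22, -2.222]
ft_force: [-32.9, -2.4, 22.5]
finger_gap: 0.0001
```

The force jumped after about 60 mm of travel, so the tray is at its stop. I'll back off, rise and look down at the hub with the wrist camera.

```bash
python3 -m handwheel '[{"turn":[0,0,0],"dp":[-25,0,0],"grip":0},{"turn":[0,0,0],"dp":[0,0,60],"grip":85},{"turn":[0,0,0],"dp":[0,0,60],"grip":85},{"turn":[0,0,0],"dp":[0,0,60],"grip":85},{"turn":[0,0,0],"dp":[30,0,30],"grip":85}]'
python3 -m handwheel '[{"turn":[0,0,0],"dp":[50,0,0],"grip":85},{"turn":[0,0,0],"dp":[0,0,0],"grip":85}]'
python3 - <<'E'
from h import *
s=manip.state(); w=manip.get_image('wrist'); np.save('w1.npy',dict(w=w,s=s),allow_pickle=True)
print(cam(w,s)); print(np.array(w['hand_eye']))
a=manip.get_image('top')
h=(proj(w,[[.622,.139,.155]],s)); print(h)
cv2.imwrite('pics/w1.png',np.hstack([w['image']]))
P=pts(a,np.ones((400,640),bool)); t=P[((P>[.4,.03,.085])&(P<[.75,.25,.102])).all(1)]
print('min x of tray/front',np.percentile(t[:,0],[0,1,50,100])); t=P[((P>[.4,.03,.05])&(P<[.55,.25,.075])).all(1)]; print(len(t),np.percentile(t[:,0],[0,5,50,100]) if len(t) else '')
E
```

```text
time: 6.05
tool_pos: [0.5042, 0.1352, 0.4347]
orientation: [-0.015, 2.207, -2.206]
ft_force: [0.3, -0.0, -0.2]
finger_gap: 0.0724
time: 6.3
tool_pos: [0.5566, 0.1344, 0.4295]
orientation: [-0.02, 2.21, -2.211]
ft_force: [-0.2, -0.3, -0.3]
finger_gap: 0.0848
(array([0.6247, 0.1366, 0.3987]), array([[ 0.0201,  0.9619,  0.2725],
       [-0.9998,  0.0196,  0.0048],
       [-0.0007, -0.2725,  0.9621]]))
[[-0.0003 -0.9616 -0.2744 -0.068 ]
 [ 0.0007  0.2744 -0.9616  0.0309]
 [ 1.     -0.0005  0.0006 -0.0009]
 [ 0.      0.      0.      1.    ]]
[[314.407  121.4503]]
min x of tray/front [0.5206 0.5233 0.5649 0.7006]
213 [0.5005 0.5011 0.5127 0.5315]
```

View pics/w1.png

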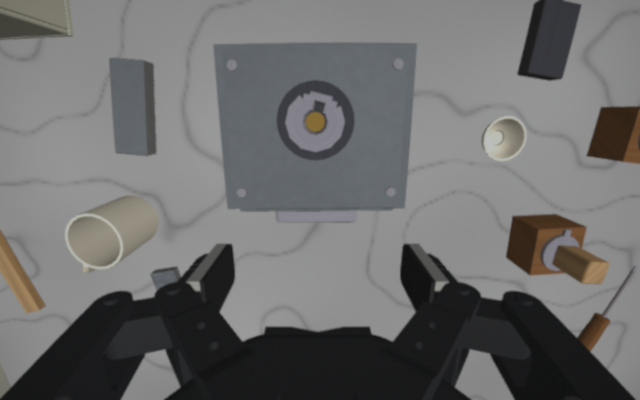

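The tray front is flush with the box. The hub is at (315,120) with the brass plunger, and the keyway seems to point up at about (320,105). The spindle's nose is visible at (567,233). Next I'll rectify views of the hub rim, and of the spindle on its flange plane.

```bash
python3 - <<'E'
from h import *
d=np.load('w1.npy',allow_pickle=True).item(); w,s=d['w'],d['s']
P=pts(w,np.ones((400,640),bool),s)
t=P[((P>[.55,.07,.148])&(P<[.69,.2,.165])).all(1)]
c,r=cv2.minEnclosingCircle((t[:,:2]*1e3).astype(np.float32)); print('rim',len(t),c,r,t.mean(0))
t2=P[((P>[.55,.07,.12])&(P<[.69,.2,.136])).all(1)]; print('plunger',len(t2),t2.mean(0))
def rect(cx,cy,z,h=.045,n=400):
    g=np.linspace(-h,h,n); X,Y=np.meshgrid(cy-g,cx-g)  # up=+x, left=+y
    q=proj(w,np.c_[Y.ravel(),X.ravel(),np.full(X.size,z)],s).reshape(n,n,2).astype(np.float32)
    return cv2.remap(w['image'],q[...,0],q[...,1],cv2.INTER_CUBIC)
A=rect(c[0]/1e3,c[1]/1e3,.155); B=rect(.459,-.199,.061)
for I in(A,B): cv2.drawMarker(I,(200,200),(0,0,255),0,12)
cv2.imwrite('pics/rect.png',np.hstack([A,B]))
E
```

```text
rim 2130 (621.7456665039062, 138.5442657470703) 24.89278221130371 [0.621  0.1389 0.1548]
plunger 360 [0.6223 0.1386 0.1296]
```

View pics/rect.png

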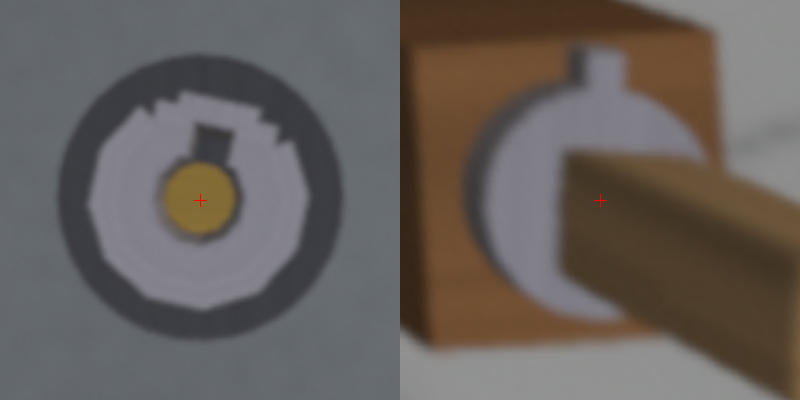

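Hub centre is about (0.6215, 0.1388), and the keyway points at a yaw of about −0.185 rad. The spindle's nose points at roughly +x. I'll move over the spindle for a closer look.

```bash
python3 -m handwheel '[{"turn":[0,0,0],"dp":[-26,-56,0],"grip":85},{"turn":[0,0,0],"dp":[-26,-56,0],"grip":85},{"turn":[0,0,0],"dp":[-26,-56,0],"grip":85},{"turn":[0,0,0],"dp":[-26,-56,0],"grip":85},{"turn":[0,0,0],"dp":[-26,-56,0],"grip":85}]'
python3 -m handwheel '[{"turn":[0,0,0],"dp":[-26,-54,-20],"grip":85},{"turn":[0,0,0],"dp":[0,0,-40],"grip":85},{"turn":[0,0,0],"dp":[0,0,0],"grip":85}]'
python3 - <<'E'
from h import *
s=manip.state(); w=manip.get_image('wrist'); np.save('w2.npy',dict(w=w,s=s),allow_pickle=True)
P=pts(w,np.ones((400,640),bool),s)
t=P[((P>[.42,-.25,.111])&(P<[.51,-.15,.122])).all(1)]
print('grip top',len(t),t.mean(0),cv2.minAreaRect((t[:,:2]*1e3).astype(np.float32)))
t=P[((P>[.41,-.26,.058])&(P<[.52,-.14,.0645])).all(1)]
print('flange',len(t),t.mean(0),cv2.minEnclosingCircle((t[:,:2]*1e3).astype(np.float32)))
def rect(cx,cy,z,h=.045,n=400):
    g=np.linspace(-h,h,n); X,Y=np.meshgrid(cy-g,cx-g)
    q=proj(w,np.c_[Y.ravel(),X.ravel(),np.full(X.size,z)],s).reshape(n,n,2).astype(np.float32)
    return cv2.remap(w['image'],q[...,0],q[...,1],cv2.INTER_CUBIC)
A=rect(.459,-.199,.115); B=rect(.459,-.199,.061)
for I in(A,B): cv2.drawMarker(I,(200,200),(0,0,255),0,12)
cv2.imwrite('pics/rect2.png',np.hstack([A,B]))
E
```

```text
time: 7.02
tool_pos: [0.4222, -0.146, 0.4301]
orientation: [-0.022, 2.209, -2.211]
ft_force: [0.5, -1.2, 0.1]
finger_gap: 0.0849
time: 7.4
tool_pos: [0.3965, -0.1979, 0.3676]
orientation: [-0.026, 2.218, -2.209]
ft_force: [-0.1, 0.4, 0.2]
finger_gap: 0.0849
grip top 1555 [ 0.4584 -0.1996  0.1146] ((458.0356750488281, -199.70053100585938), (30.037986755371094, 30.2531795501709), 86.80171966552734)
flange 968 [ 0.4629 -0.1981  0.0608] ((461.7937927246094, -199.5251007080078), 29.861221313476562)
```

View pics/rect2.png

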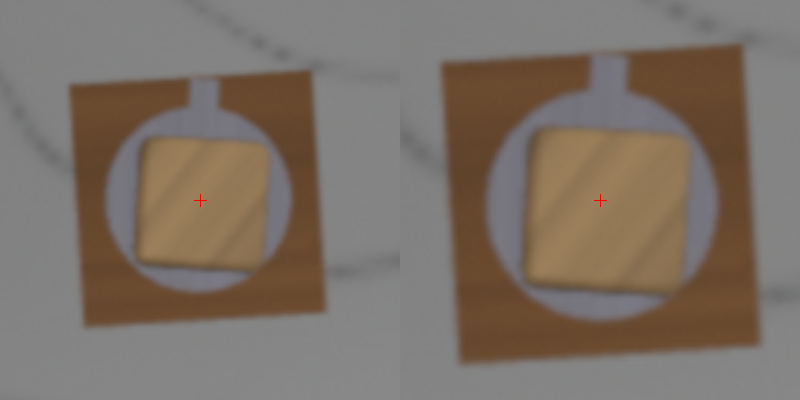

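The grip is square and its nose points up, in the +x direction at a yaw of about −0.056 rad. The grip centre is at (0.458, −0.1997), height 0.1146 m (expected 0.115). I'll turn to align, then descend.

```bash
python3 -m handwheel '[{"turn":[0,0,-0.08],"dp":[40,-1,0],"grip":85},{"turn":[0,0,0],"dp":[21,-1,0],"grip":85},{"turn":[0,0,0],"dp":[0,0,-40],"grip":85},{"turn":[0,0,0],"dp":[0,0,0],"grip":85}]'
python3 -c "
from h import *
s=manip.state();print(s['tool_pos']);print(R.from_rotvec(s['orientation']).as_matrix())"
```

```text
time: 7.95
tool_pos: [0.4592, -0.1989, 0.3291]
orientation: [-0.059, -2.194, 2.189]
ft_force: [0.3, -0.0, 1.0]
finger_gap: 0.0848
[ 0.4592 -0.1989  0.3291]
[[-0.9984 -0.0031 -0.0566]
 [ 0.0566  0.0024 -0.9984]
 [ 0.0032 -1.     -0.0022]]
```

```bash
python3 -m handwheel '[{"turn":[0,0,0],"dp":[-0.5,-0.7,-40],"grip":85},{"turn":[0,0,0],"dp":[0,0,-30],"grip":85},{"turn":[0,0,0],"dp":[0,0,-11],"grip":85},{"turn":[0,0,0],"dp":[0,0,0],"grip":0},{"turn":[0,0,0],"dp":[0,0,0],"grip":0}]'
python3 -m handwheel '[{"turn":[0,0,0],"dp":[0,0,0],"grip":0},{"turn":[0,0,0],"dp":[0,0,0],"grip":0},{"turn":[0,0,0],"dp":[0,0,0],"grip":0}]'
```

```text
time: 8.57
tool_pos: [0.4596, -0.2017, 0.2508]
orientation: [-0.067, -2.191, 2.195]
ft_force: [-0.4, 0.3, 0.1]
finger_gap: 0.0511
time: 8.95
tool_pos: [0.4594, -0.2017, 0.2503]
orientation: [-0.067, -2.191, 2.194]
ft_force: [0.5, 0.9, 6.1]
finger_gap: 0.0295
```

```bash
python3 -m handwheel '[{"turn":[0,0,0],"dp":[0,0,20],"grip":0},{"turn":[0,0,0],"dp":[0,0,45],"grip":0},{"turn":[0,0,0],"dp":[0,0,45],"grip":0},{"turn":[0,0,0],"dp":[0,0,45],"grip":0},{"turn":[0,0,0],"dp":[0,0,35],"grip":0}]'
python3 -m handwheel '[{"turn":[0,0,0],"dp":[20,40,0],"grip":0},{"turn":[0,0,0],"dp":[25,52,0],"grip":0},{"turn":[0,0,0],"dp":[25,52,0],"grip":0},{"turn":[0,0,0],"dp":[25,52,0],"grip":0},{"turn":[0,0,0],"dp":[25,52,0],"grip":0}]'
python3 -m handwheel '[{"turn":[0,0,0],"dp":[25,52,0],"grip":0},{"turn":[0,0,0],"dp":[15,35,0],"grip":0},{"turn":[0,0,0],"dp":[0,0,0],"grip":0},{"turn":[0,0,0],"dp":[0,0,0],"grip":0}]'
python3 - <<'E'
from h import *
s=manip.state(); print(np.array(s['tool_pos']),R.from_rotvec(s['orientation']).as_matrix())
w=manip.get_image('wrist'); b=manip.get_image('scene')
cv2.imwrite('pics/w3.png',np.vstack([w['image'][0:320,120:520],b['image'][80:280,220:620]]))
E
```

```text
time: 9.57
tool_pos: [0.4586, -0.2012, 0.4412]
orientation: [-0.067, -2.191, 2.193]
ft_force: [0.9, -0.2, -2.4]
finger_gap: 0.0293
time: 10.2
tool_pos: [0.5792, 0.0485, 0.439]
orientation: [-0.065, -2.191, 2.192]
ft_force: [0.9, -0.9, -1.8]
finger_gap: 0.0292
time: 10.7
tool_pos: [0.6185, 0.1334, 0.4385]
orientation: [-0.063, -2.19, 2.192]
ft_force: [-0.2, -0.4, -1.6]
finger_gap: 0.0294
[0.6185 0.1334 0.4385] [[-0.9983 -0.0011 -0.0589]
 [ 0.0589 -0.0006 -0.9983]
 [ 0.0011 -1.      0.0006]]
```

View pics/w3.png

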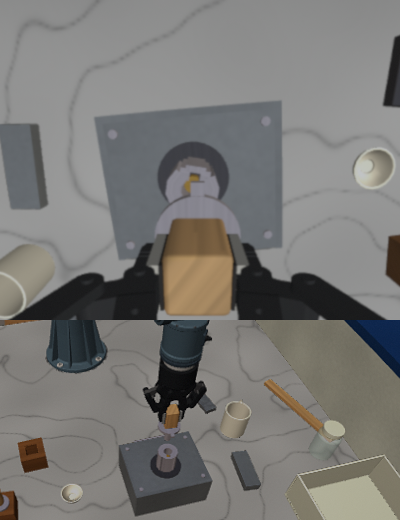

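The spindle is held upright above the hub, with its flange visible in front of the grip and the keyway free at crop (195,178). I'll measure the flange centre relative to the hub.

```bash
python3 - <<'E'
from h import *
from scipy.optimize import least_squares
s=manip.state(); w=manip.get_image('wrist'); P=pts(w,np.ones((400,640),bool),s)
near=P[(abs(P[:,0]-.62)<.06)&(abs(P[:,1]-.135)<.045)]
h,e=np.histogram(near[:,2],np.arange(.14,.35,.003)); print([(round(a,3),b) for a,b in zip(e,h) if b>30])
t=near[(near[:,2]>.241)&(near[:,2]<.256)&(near[:,0]>.61)]
print(len(t),np.median(t[:,2]),t[:,0].max())
# outer boundary: per-y-bin max x, excluding nose
b=np.arange(t[:,1].min(),t[:,1].max(),.001); E=[]
for l in b:
    q=t[(t[:,1]>=l)&(t[:,1]<l+.001)]
    if len(q): E.append([q[:,0].max(),l+.0005])
E=np.array(E); print(E[::3])
f=least_squares(lambda p:np.hypot(*(E-p).T)-.026,[.618,.133],loss='soft_l1',f_scale=.0005)
print(f.x,np.abs(f.fun).mean())
tp=near[(near[:,2]>.29)&(near[:,2]<.31)]; print('grip top',len(tp),tp.mean(0),cv2.minAreaRect((tp[:,:2]*1e3).astype(np.float32)) if len(tp) else '')
r=near[(near[:,2]>.15)&(near[:,2]<.16)]; print('rim',r.mean(0))
E
```

```text
[(np.float64(0.143), np.int64(32)), (np.float64(0.152), np.int64(541)), (np.float64(0.155), np.int64(430)), (np.float64(0.242), np.int64(37)), (np.float64(0.245), np.int64(133)), (np.float64(0.248), np.int64(1823)), (np.float64(0.254), np.int64(38)), (np.float64(0.257), np.int64(96)), (np.float64(0.26), np.int64(99)), (np.float64(0.263), np.int64(102)), (np.float64(0.266), np.int64(116)), (np.float64(0.269), np.int64(155)), (np.float64(0.272), np.int64(215)), (np.float64(0.275), np.int64(240)), (np.float64(0.278), np.int64(254)), (np.float64(0.281), np.int64(278)), (np.float64(0.284), np.int64(306)), (np.float64(0.287), np.int64(311)), (np.float64(0.29), np.int64(347)), (np.float64(0.293), np.int64(349)), (np.float64(0.296), np.int64(306)), (np.float64(0.299), np.int64(620)), (np.float64(0.302), np.int64(4323)), (np.float64(0.305), np.int64(214)), (np.float64(0.308), np.int64(413)), (np.float64(0.311), np.int64(600)), (np.float64(0.314), np.int64(668)), (np.float64(0.317), np.int64(1196)), (np.float64(0.32), np.int64(2780)), (np.float64(0.323), np.int64(1049)), (np.float64(0.326), np.int64(782)), (np.float64(0.329), np.int64(875)), (np.float64(0.332), np.int64(1115)), (np.float64(0.335), np.int64(1375)), (np.float64(0.338), np.int64(1892)), (np.float64(0.341), np.int64(1736)), (np.float64(0.344), np.int64(1735))]
2005 0.24924593785033186 0.6508724695026287
[[0.6221 0.108 ]
 [0.6301 0.111 ]
 [0.6342 0.114 ]
 [0.6372 0.117 ]
 [0.6389 0.12  ]
 [0.6407 0.123 ]
 [0.6418 0.126 ]
 [0.6505 0.129 ]
 [0.6506 0.132 ]
 [0.6509 0.135 ]
 [0.6422 0.138 ]
 [0.6413 0.141 ]
 [0.6403 0.144 ]
 [0.639  0.147 ]
 [0.6367 0.15  ]
 [0.6337 0.153 ]
 [0.6298 0.156 ]
 [0.6227 0.159 ]]
[0.6169 0.1333] 0.0013338257904543147
grip top 6403 [0.6212 0.1333 0.302 ] ((617.2756958007812, 133.2831268310547), (73.65706634521484, 30.475740432739258), 86.23771667480469)
rim [0.6302 0.14   0.1548]
```

```bash
python3 -m handwheel '[{"turn":[0,0,0],"dp":[4.8,5.3,0],"grip":0},{"turn":[0,0,0],"dp":[0,0,-20],"grip":0},{"turn":[0,0,0],"dp":[0,0,-15],"grip":0},{"turn":[0,0,0],"dp":[0,0,0],"grip":0}]'
python3 -m handwheel '[{"turn":[0,0,0],"dp":[0,0,-5],"grip":0},{"turn":[0,0,0],"dp":[0,0,-3],"grip":0},{"turn":[0,0,0],"dp":[0,0,-3],"grip":0},{"turn":[0,0,0],"dp":[0,0,-3],"grip":0},{"turn":[0,0,0],"dp":[0,0,0],"grip":0}]'
```

```text
time: 11.35
tool_pos: [0.6229, 0.1389, 0.4007]
orientation: [-0.059, -2.188, 2.189]
ft_force: [-0.8, -0.4, -1.6]
finger_gap: 0.029
time: 11.98
tool_pos: [0.6235, 0.139, 0.3896]
orientation: [-0.064, -2.191, 2.191]
ft_force: [-0.2, 1.2, -2.2]
finger_gap: 0.0292
```

The foot has entered with no side force. I'll lower a little further and then turn towards the keyway.

```bash
python3 -m handwheel '[{"turn":[0,0,0],"dp":[0,0,-3],"grip":0},{"turn":[0,0,0],"dp":[0,0,-3],"grip":0},{"turn":[0,0,-0.065],"dp":[0,0,0],"grip":0},{"turn":[0,0,-0.065],"dp":[0,0,0],"grip":0},{"turn":[0,0,0],"dp":[0,0,0],"grip":0}]'
python3 -m handwheel '[{"turn":[0,0,0],"dp":[0,0,-3],"grip":0},{"turn":[0,0,0],"dp":[0,0,-3],"grip":0},{"turn":[0,0,0],"dp":[0,0,-3],"grip":0},{"turn":[0,0,0],"dp":[0,0,0],"grip":0}]'
python3 -c "
from h import *
s=manip.state();print(s['tool_pos']);print(R.from_rotvec(s['orientation']).as_matrix(),s['wrist_torque'])"
```

```text
time: 12.6
tool_pos: [0.6236, 0.139, 0.3838]
orientation: [-0.201, -2.122, 2.122]
ft_force: [-0.1, -0.4, -2.3]
finger_gap: 0.0294
time: 13.1
tool_pos: [0.6234, 0.139, 0.3744]
orientation: [-0.2, -2.122, 2.122]
ft_force: [-0.4, 0.5, -2.2]
finger_gap: 0.0294
[0.6234 0.139  0.3744]
[[-0.9822 -0.0009 -0.1879]
 [ 0.1879 -0.     -0.9822]
 [ 0.0009 -1.      0.0002]] [ 0.0209 -0.0113 -0.0267]
```

```bash
python3 -m handwheel '[{"turn":[0,0,0],"dp":[0,0,-4],"grip":0},{"turn":[0,0,0],"dp":[0,0,-4],"grip":0},{"turn":[0,0,0],"dp":[0,0,-4],"grip":0},{"turn":[0,0,0],"dp":[0,0,0],"grip":0}]'
python3 -m handwheel '[{"turn":[0,0,0],"dp":[0,0,-4],"grip":0},{"turn":[0,0,0],"dp":[0,0,-4],"grip":0},{"turn":[0,0,0],"dp":[0,0,-3],"grip":0},{"turn":[0,0,0],"dp":[0,0,0],"grip":0}]'
```

```text
time: 13.6
tool_pos: [0.6238, 0.139, 0.3634]
orientation: [-0.203, -2.123, 2.122]
ft_force: [-1.9, 0.6, 5.0]
finger_gap: 0.0293
time: 14.1
tool_pos: [0.6238, 0.139, 0.3532]
orientation: [-0.203, -2.123, 2.123]
ft_force: [-2.3, -1.1, 8.3]
finger_gap: 0.0295
```

```bash
python3 -m handwheel '[{"turn":[0,0,0],"dp":[0,0,-2],"grip":0},{"turn":[0,0,0],"dp":[0,0,-2],"grip":0},{"turn":[0,0,0],"dp":[0,0,0],"grip":0}]'
python3 -m handwheel '[{"turn":[0,0,0],"dp":[0,0,-1],"grip":0},{"turn":[0,0,0],"dp":[0,0,-1],"grip":0},{"turn":[0,0,0],"dp":[0,0,0],"grip":0}]'
```

```text
time: 14.48
tool_pos: [0.6238, 0.139, 0.3504]
orientation: [-0.203, -2.123, 2.123]
ft_force: [-5.6, -0.9, 13.5]
finger_gap: 0.03
time: 14.85
tool_pos: [0.6237, 0.1391, 0.3504]
orientation: [-0.204, -2.123, 2.124]
ft_force: [-9.5, -1.2, 23.3]
finger_gap: 0.0294
```

It stopped at z = 0.3504 (0.350 predicted for home) and the force rises with no further travel. Next is a final look at the flange, the tray and the bystanders.

```bash
python3 -m handwheel '[{"turn":[0,0,0],"dp":[0,0,0],"grip":0},{"turn":[0,0,0],"dp":[0,0,0],"grip":0},{"turn":[0,0,0],"dp":[0,0,0],"grip":0},{"turn":[0,0,0],"dp":[0,0,0],"grip":0}]'
python3 - <<'E'
from h import *
s=manip.state(); w=manip.get_image('wrist'); b=manip.get_image('scene'); a=manip.get_image('top')
P=pts(w,np.ones((400,640),bool),s)
t=P[(abs(P[:,0]-.64)<.015)&(abs(P[:,1]-.139)<.02)&(P[:,2]<.17)&(P[:,2]>.14)]; print('flange top z',len(t),np.median(t[:,2]))
for nm,q in(('w',P),('top',pts(a,np.ones((400,640),bool)))):
  t=q[((q>[.4,.06,.05])&(q<[.55,.22,.075])).all(1)]; print(nm,'pull x',len(t),np.percentile(t[:,0],[2,5]) if len(t) else '')
cv2.imwrite('pics/end.png',np.vstack([w['image'][0:250,120:520],cv2.resize(b['image'][130:290,280:480],None,fx=2,fy=2)]))
E
```

```text
time: 15.35
tool_pos: [0.6237, 0.1391, 0.3504]
orientation: [-0.204, -2.123, 2.124]
ft_force: [-9.9, -2.4, 22.6]
finger_gap: 0.0296
flange top z 1769 0.16080857275338695
w pull x 0 
top pull x 26 [0.5022 0.503 ]
```

View pics/end.png

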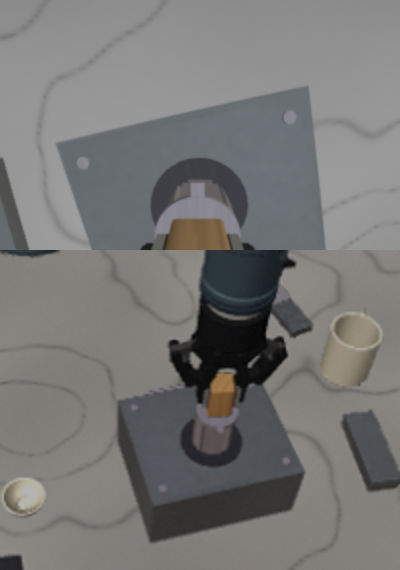

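The flange lies on the hub: its top is at 0.1608 m, against 0.161 m expected. The tray pull is still at its shut position, so I'm handing in.

```bash
python3 -c "
from cell import manip
print(manip.sign_off())"
```

```text
the job is handed in; nothing more can be done
None
```

The job is done and handed in at about 15.5 s of the 64 s allowed. I pushed the tray about 60 mm until it stopped hard. Then I took the square-grip spindle, put its foot in the hub, turned it to a yaw of about −0.19 rad to match the keyway, and pushed it home. The arm is still gripping it and holding it down.

**Last checks**
- **Flange:** its top measured 160.8 mm above the table, against 161 mm expected with the spindle home.
- **Push:** the wrist reads about 23 N upward, so the spring's 12 N is overcome. There is also a steady sideways force of about 10 N, well under the limits; I left it.
- **Grip:** the fingers are 29.6 mm apart on the 30 mm grip.
- **Tray:** in the top camera the pull's outer face is at about x = 0.502 m, matching the 0.501 m seen just after the push. The wrist camera could not see the pull at the end.
- **Bystanders:** I did not touch any of them. Those in view of the last pictures look in place; I did not re-measure any of them.

No checks failed or disagreed.

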